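# Turn the ink pot's code label to the scanner and clamp it

## Robot

A 6-joint arm with a two-finger parallel gripper is mounted at the origin on a cart in front of the work surface, level with it; the furniture and walls round the work are solid. World frame = base frame: x ahead of the robot, y to its left, z up, the work surface at z = 0. Lengths are in m, angles in degrees, forces in N, time in s.
With the tool pointing down it reaches from about 0.375 to 0.9 m from the base axis. Payload 3.1 kg.
Tool frame: the origin (TCP) lies at the very end of the fingers, on their centre line; the grasp point (between the pads) lies bot.grip_point_offset behind it (bot.grip_point_offset is the distance from the TCP to the grasp point, in m); z points along the fingers, y is the line along which they close (so a half turn about z gives the same grasp; the last joint's range is limited). The gripper opens to 87 mm and grips with 3 to 60 N. Pads are 19 mm wide; open, the fingers measure 117 mm over their backs; the gripper's body (75 mm by 190 mm) begins 51 mm behind the grasp point.
Start: joints at [-75.315, 30.224, 82.088, -0, 67.689, -10.227], TCP at [0.263, -0.567, 0.223] pointing down, gripper open.
Joint ranges: [-176.69, 176.69], [-43.24, 126.21], [12.49, 139.97], [-82, 262], [0, 151.66], [-163.58, 163.58]. Speed limits (degrees/s): [159.86, 159.86, 180, 180, 180, 180].

## Interface

Orientations are given as a 3x3 rotation matrix whose columns are the frame's x, y, z axes.
In Python, from rig import bot, viewer, ticket gives the robot as it stands.
- The arm moves only by the tool servo_tool, never from a script. Its argument "targets" is a list of rows, each an object with "offset": the shift along the tool's x, y, z in m, a list of three; "dr": the turn, a rotation vector about the tool's x, y, z in degrees, a list of three. In form: [{"offset": [x, y, z], "dr": [ax, ay, az]}, ...]. A call has 1 to 20 rows; each row is the pose to reach, as a shift and turn from the pose commanded when the call began, along the tool's axes at that moment; what a row does not reach only later rows make up. A row lasts 1/12 s, in which the tool goes at most 41.7 mm and 7.16 degrees, less where a joint would pass 70% of its speed; a pose out of reach is approached as far as the arm can. A call with a gripper value outside its range is refused whole. "gripper" is the gripper command: -1 is fully open, 1 is shut, values between are in proportion, set as the call begins (left out, the last holds). The fingers move at their own pace and stop on an object; the grip force is fixed at half the most. Time passes only in rows, so rows that repeat a pose let the fingers close. It gives the time, the measured TCP pose, the force, the opening and the grip force at its end, in the units of the state.
- bot.read_state(): the state, without advancing time (a new reading comes with each control period).
- viewer.capture(name): name is "scene" or "top" or "wrist"; returns a dict with "color" (400x640x3 uint8, red, green, blue), "camera_matrix" (3x3 intrinsics, pixels), "R" (3x3) and "t" (3): a world point X has camera coordinates R X + t. Camera axes: x right, y down, z forward; pixel columns grow to the right and rows downward; lengths in m; the calibration is good to about 2 mm. A picture is of the moment at which its call begins. There is no depth.
- ticket.hand_in(): hands the job in; it is judged then, once.
The state is a dict: "time_s": time; "joint_positions": joint angles; "qvel": joint speeds; "tau": joint torques, N m; "position": TCP position; "tcp_rot": TCP orientation; "force": force on the tool from outside, world axes, zero at the start; "moment": the same for the moment, N m; "opening": opening from 0.0 (shut) to 1.0 (fully open); "grasp_force": force on a finger pad.
Only numpy, scipy, OpenCV 4.12 (cv2) and the standard library are available. Lean on these libraries where they do the work, as an engineer would, in place of code of your own. Each camera call takes 0.05 s, during which the arm holds its last target. There are 200 camera calls.

## Task

Turn the ink pot in its dish until its code label squarely faces the scanner window (the pot's handle then points straight away from the scanner), keeping the pot standing in the dish. Only then bring the raised clamp arm fully down over the lid and leave it closed. Leave the stapler, the tape measure and the black ink bottle alone.

Things in the scene. Friction and masses are not known exactly. Their poses are not given: they have to be found in the camera images.
- station: Fixed scanning station. Origin on the axis of its round dish, at desk level; x points from the dish to the scanner block, z up. Aluminium base plate, x -65 to 150 mm, y +-60, 10 mm thick; on it the free-turning dish, 94 mm inner, 104 mm outer diameter, floor 14, rim 25 mm above the desk. The clamp's hinge yoke stands on the scanner block, up to z = 106 mm.
- scan_window (a point): Centre of the dark scanner window facing the dish, 68 mm from the dish axis along the station's x, 48 mm above the desk. The grey scanner block behind it is 76 mm wide, from x = 70 to 125 mm, its top 85 mm above the desk.
- ink_pot: Loose round white ink pot with grey lid, 90 mm diameter, 73 mm tall, 0.25 to 0.5 kg, loose in the dish (underside 14 mm above the desk), 2 mm play. The dish is a turntable with light friction: pot and dish turn together (about 1 N at the handle) and stay where left. Origin: centre of underside, z up. Code label on its +x side, handle on its -x side. Label starts 40 to 77 degrees off the scanner, handle on the station's -y side.
- pot_mark (a point): Centre of the paper label with black code bars on the pot's side, 45 mm from the pot's axis along +x, 33 mm above its underside. It faces the scanner when the pot's x axis points the same way as the station's.
- pot_handle (a point): Middle of the handle's upper bar, 70 mm from the pot's axis along -x, 54 mm above its underside. The grey handle is a D loop in the upright plane through the axis, of 12 mm round bar: two level bars 26 and 54 mm above the underside, joined at the outer end, reaching 99 mm from the axis.
- clamp (a joint): Angle of the clamp arm: 0 = closed (level over the pot's lid, against its stop, which leaves the rubber pad about 1 mm above the lid), growing as it swings up; pi/2 = upright; top stop 1.75. It starts at 1.4 to 1.55. A friction hinge (0.12 N m) holds the arm at any angle; no spring, no latch.
- clamp_hinge (a point): Centre of the clamp's hinge pin, 100 mm from the dish axis along the station's x, 98 mm above the desk. The pin lies along the station's y.
- clamp_bar (a point): Centre of the black cross bar at the clamp arm's free end, 140 mm from the hinge pin; 14 mm thick, 64 mm long, along the station's y. Closed, it lies 98 mm above the desk, 40 mm from the dish axis on the side away from the scanner. The arm is a steel strip 24 mm wide, 8 mm thick.
- stapler: Bystander: blue and black desk stapler 136 x 30 x 49 mm, left of the station. Origin: centre of its underside.
- tape_measure: Bystander: yellow and black pocket tape measure 73 x 62 x 35 mm, right of the station. Origin: centre of its underside.
- black_ink_bottle: Bystander: white bottle with black cap and band, 39 mm diameter, 90 mm tall, left of the station. Origin: centre of its underside.
Not all that is in view belongs to the job. What is shaped like the ink_pot but yellow is not meant.

How it is judged (in metres and radians):
On the way, in this order (a step that is already met when the one before it is completed fails the run):
1. the label faces the scanner window, the clamp still raised (y of pot_mark in the frame of station between -0.011 and 0.011 m and x of pot_mark in the frame of station above 0.03 m and horizontal distance between ink_pot and station below 0.008 m and height (world z) of ink_pot below 0.02 m and angle between ink_pot's own z axis and vertical below 0.08 rad and value of joint clamp above 0.8 rad), for 0.3 s.
2. the clamp is down over the lid, the label still facing the window (y of pot_mark in the frame of station between -0.011 and 0.011 m and x of pot_mark in the frame of station above 0.03 m and horizontal distance between ink_pot and station below 0.008 m and height (world z) of ink_pot below 0.02 m and angle between ink_pot's own z axis and vertical below 0.08 rad and value of joint clamp below 0.06 rad), for 0.2 s.
At the end, for the whole second after the job is handed in: The label's centre is within 11 mm sideways of the line from the dish axis to the scanner (about 14 degrees), on the scanner's side; the pot stands upright and at rest in the dish; the clamp arm is down to less than 0.06 rad (8 mm at its bar) (all of step 2 and linear speed of ink_pot below 0.02 m/s and angular speed of ink_pot below 0.1 rad/s); the robot touches nothing.
It fails at once if the pot is tipped or lifted out of the dish (angle between ink_pot's own z axis and vertical above 0.35 rad or height (world z) of ink_pot above 0.039 m).
It fails at once if the stapler is moved (more than 30 mm) (distance of stapler from where it was at the start of the episode above 0.03 m).
It fails at once if the tape measure is moved (more than 30 mm) (distance of tape_measure from where it was at the start of the episode above 0.03 m).
It fails at once if the black ink bottle is moved (more than 30 mm) (distance of black_ink_bottle from where it was at the start of the episode above 0.03 m).
It also fails if it takes over 50 s, if anything falls off the work surface, if the arm or the gripper's body presses on something with over 40 N, if the wrist force passes 120 N, or if a joint passes its speed limit or range.

## Working session

There is one attempt and no reset: what is moved stays moved. The work goes in short steps, Python scripts to look and compute and a tool call to move; the robot and the scene stay as the last step left them, time stands still between calls to the robot, and variables do not carry over. Pictures are saved under pics/ and viewed, at most 10 in all, crops included, and the job is handed in when it is done.

Besides the shell and the picture viewer there is one more tool, called after "Emit:" in YAML: its name, and indented under it one key for each argument. servo_tool: Moves the arm, as the interface text tells. Its arguments: {"type":"object","properties":{"targets":{"type":"array"},"gripper":{"type":"number"}},"required":["targets"]}

```bash
mkdir -p pics; python3 - <<'E'
from rig import bot, viewer
import cv2, numpy as np, pickle
for n in ("scene","top"):
    c=viewer.capture(n); pickle.dump(c,open(n+".pkl","wb")); cv2.imwrite(f"pics/{n}0.png",c["color"][...,::-1])
    print(n,c["camera_matrix"].tolist(),(-c["R"].T@c["t"]).round(3), c["R"].round(3).tolist())
s=bot.read_state(); print(s, bot.grip_point_offset)
E
```

```text
scene [[479.3967253131261, 0.0, 319.1536617104887], [0.0, 479.3967253131261, 202.58178516845283], [0.0, 0.0, 1.0]] [ 1.29  -0.273  1.145] [[0.311, 0.95, 0.008], [0.773, -0.248, -0.583], [-0.552, 0.188, -0.812]]
top [[373.3128989119801, 0.0, 320.17176260710727], [0.0, 373.3128989119801, 200.2764295632217], [0.0, 0.0, 1.0]] [ 0.46  -0.015  1.381] [[-0.007, -1.0, 0.001], [-0.998, 0.007, -0.066], [0.066, -0.001, -0.998]]
{'time_s': 0.1, 'joint_positions': array([-7.53134644e+01,  3.02733788e+01,  8.21476174e+01, -2.55238454e-05,
        6.76897092e+01, -1.02270155e+01]), 'qvel': array([ 0.09217421, -0.20463814, -0.20355343,  0.10250255,  0.0800553 ,
       -0.06323874]), 'tau': array([ 6.17936098e-05, -4.40984881e+01, -1.77151448e+01,  6.34449511e-02,
        5.33377973e-02, -5.64931679e-05]), 'position': array([ 0.26314429, -0.56619112,  0.22168021]), 'tcp_rot': array([[ 9.06944422e-01,  4.21250015e-01, -4.90263798e-04],
       [ 4.21250161e-01, -9.06942561e-01,  1.86893968e-03],
       [ 3.42649765e-04, -1.90154813e-03, -9.99998133e-01]]), 'force': array([-0.02090639, -0.1389254 ,  0.18580278]), 'moment': array([-0.02411559, -0.01631496, -0.00317725]), 'grasp_force': 0.0, 'opening': 0.9940346572105222} 0.0187
```

View pics/scene0.png

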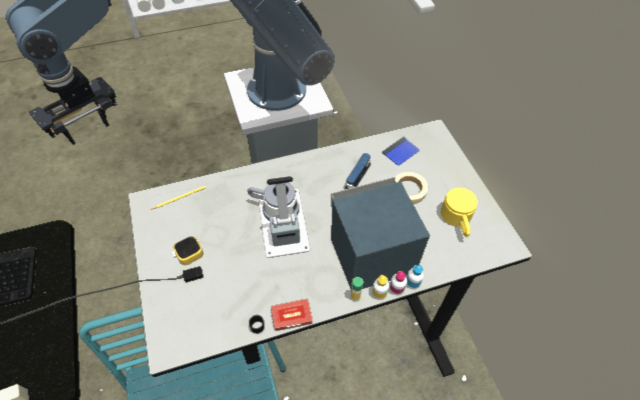

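View pics/top0.png

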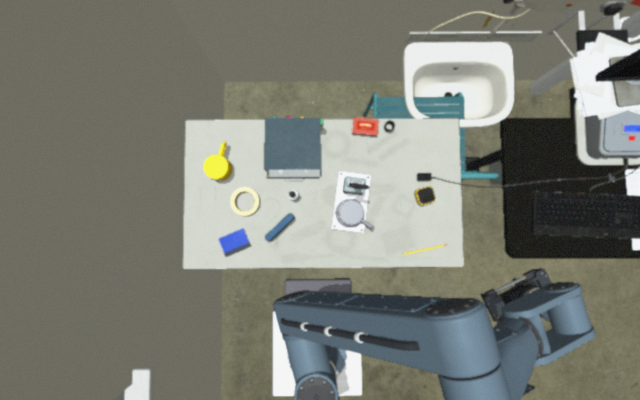

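The top view shows the pot at about (351,212), its handle end at (371,228), the scanner block at (355,186) and the clamp raised. The scanner points away from the robot. I'll enlarge both views.

```bash
python3 - <<'E'
import cv2
a=cv2.imread("pics/top0.png")[160:245,315:395]; b=cv2.imread("pics/scene0.png")[165:265,240:320]
a=cv2.resize(a,(400,425),interpolation=cv2.INTER_CUBIC);b=cv2.resize(b,(340,425),interpolation=cv2.INTER_CUBIC)
cv2.imwrite("pics/crop1.png",cv2.hconcat([a,b]))
E
```

```text
(no output)
```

View pics/crop1.png

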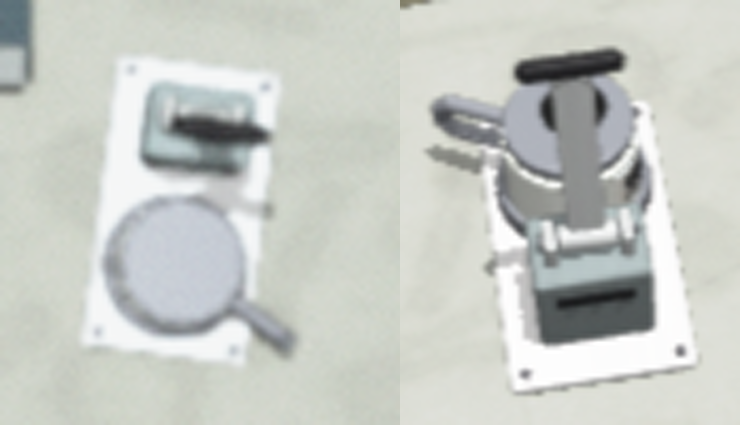

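The left half of the crop (5x, origin 315,160) shows the plate corners at about (119,58), (279,74), (243,362) and (82,345). The lid centre is at (175,265) and the handle tip at (290,343). I'll cast rays from these.

```bash
cat > h.py <<'E'
import numpy as np
def ray(c,u,v,z):
    d=c["R"].T@np.linalg.solve(c["camera_matrix"],[u,v,1.]); o=-c["R"].T@c["t"]
    return o+d*(z-o[2])/d[2]
def proj(c,X):
    p=c["camera_matrix"]@(c["R"]@np.asarray(X)+c["t"]); return p[:2]/p[2]
E
python3 - <<'E'
import pickle,numpy as np
from h import *
c=pickle.load(open("top.pkl","rb"))
P=lambda u,v,z: ray(c,315+(u+.5)/5-.5,160+(v+.5)/5-.5,z)
K=[P(*k,.01) for k in((119,58),(279,74),(243,362),(82,345))]
print(np.round(K,4)); print([np.linalg.norm(K[i]-K[i-1]).round(4) for i in range(4)])
d=(K[0]+K[1]-K[2]-K[3]);yaw=np.arctan2(d[1],d[0]); ex=np.array([np.cos(yaw),np.sin(yaw),0])
ctr=np.mean(K,0); O=ctr-ex*.0425; print("yaw",np.degrees(yaw),"station",O)
lid=P(175,265,.087); tip=P(288,341,.068); print("lid",lid,"tip",tip,"len",np.linalg.norm((tip-lid)[:2]))
h=(tip-O); print("handle dir rel station -x deg",np.degrees(np.arctan2(h[1],h[0])-yaw)+180,np.hypot(h[0],h[1]))
E
```

```text
[[ 0.6581 -0.085   0.01  ]
 [ 0.6453 -0.2032  0.01  ]
 [ 0.4333 -0.1734  0.01  ]
 [ 0.4465 -0.0557  0.01  ]]
[np.float64(0.2135), np.float64(0.1189), np.float64(0.2141), np.float64(0.1185)]
yaw -7.937098201582409 station [ 0.50371012 -0.12343987  0.01      ]
lid [ 0.50213008 -0.11837645  0.087     ] tip [ 0.44887244 -0.19850234  0.068     ] len 0.09621088356269311
handle dir rel station -x deg 61.786708912294586 0.09295991266690508
```

```bash
cat >> h.py <<'E'
O=np.array([.503,-.1205,0]); YAW=np.radians(-7.9)
S=np.array([[np.cos(YAW),-np.sin(YAW),0],[np.sin(YAW),np.cos(YAW),0],[0,0,1]])
def goal(s,p,yaw):
    "world target and yaw of tool x (deg), tool down -> offset, dr"
    from scipy.spatial.transform import Rotation as Q
    a=np.radians(yaw); R=np.array([[np.cos(a),np.sin(a),0],[np.sin(a),-np.cos(a),0],[0,0,-1.]])
    T=s["tcp_rot"]
    return (T.T@(np.asarray(p)-s["position"])).round(4), np.degrees(Q.from_matrix(T.T@R).as_rotvec()).round(2)
E
python3 - <<'E'
from h import *; from rig import bot
print(goal(bot.read_state(),(.4615,-.183,.16),56.4))
E
```

```text
(array([ 0.3413, -0.2639,  0.0623]), array([ -0.1 ,  -0.05, -31.49]))
```

Emit:
servo_tool:
  targets:
    - {"offset":[0.341,-0.264,0.02],"dr":[0,0,-15]}
    - {"offset":[0.341,-0.264,0.02],"dr":[0,0,-31.5]}
    - {"offset":[0.341,-0.264,0.02],"dr":[0,0,-31.5]}
    - {"offset":[0.341,-0.264,0.02],"dr":[0,0,-31.5]}
    - {"offset":[0.341,-0.264,0.02],"dr":[0,0,-31.5]}
    - {"offset":[0.341,-0.264,0.02],"dr":[0,0,-31.5]}
    - {"offset":[0.341,-0.264,0.02],"dr":[0,0,-31.5]}
    - {"offset":[0.341,-0.264,0.02],"dr":[0,0,-31.5]}
    - {"offset":[0.341,-0.264,0.062],"dr":[0,0,-31.5]}
    - {"offset":[0.341,-0.264,0.062],"dr":[0,0,-31.5]}
    - {"offset":[0.341,-0.264,0.062],"dr":[0,0,-31.5]}
    - {"offset":[0.341,-0.264,0.062],"dr":[0,0,-31.5]}
    - {"offset":[0.341,-0.264,0.062],"dr":[0,0,-31.5]}
    - {"offset":[0.341,-0.264,0.062],"dr":[0,0,-31.5]}
    - {"offset":[0.341,-0.264,0.062],"dr":[0,0,-31.5]}
  gripper: -0.3

```text
time_s: 1.35
position: [0.4615, -0.1852, 0.1611]
tcp_rot: [[0.554, 0.832, 0.001], [0.832, -0.554, -0.001], [-0.0, 0.002, -1.0]]
force: [-0.7, -0.2, 0.2]
opening: 0.652
grasp_force: 0.0
```

```bash
python3 - <<'E'
from rig import bot, viewer
import cv2,pickle
from h import *
c=viewer.capture("wrist"); pickle.dump(c,open("wrist.pkl","wb")); cv2.imwrite("pics/wrist1.png",c["color"][...,::-1])
s=bot.read_state(); print(s["time_s"],s["position"],s["opening"],goal(s,(.4615,-.183,.16),56.4))
a=np.radians(-123.6)
for r in (.055,.07,.087): print(r,proj(c,O+[r*np.cos(a),r*np.sin(a),.068]))
print(proj(c,O+[0,0,.087]))
E
```

```text
1.4 [ 0.46145862 -0.18531873  0.16113868] 0.6524775253753842 (array([ 0.002 , -0.0013,  0.0011]), array([ 0.09,  0.01, -0.1 ]))
0.055 [316.9795061 176.8694843]
0.07 [317.04862889 193.25441639]
0.087 [317.1246627  211.27754026]
[316.52323571 111.63455183]
```

View pics/wrist1.png

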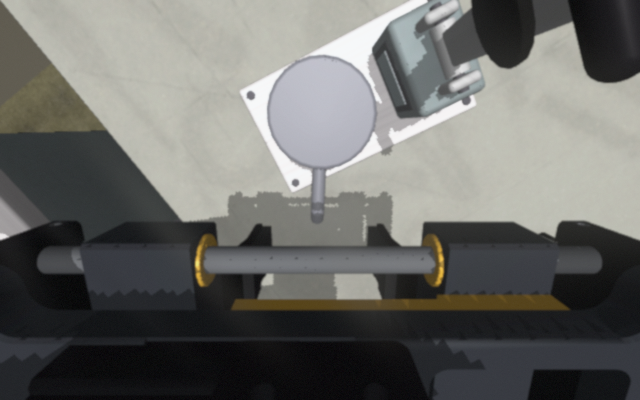

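The wrist view shows the lid centre at about (322,111) and the handle from (319,168) to (317,218), centred between the fingers. I'll refine the axis from these and work out the descent and the arc.

```bash
python3 - <<'E'
import pickle; from h import *
from rig import bot
c=pickle.load(open("wrist.pkl","rb"))
L=ray(c,322,111,.087); T=ray(c,317.5,216,.068); print(L,T,np.hypot(*(T-L)[:2]))
# plate corner screws / near corners of plate in wrist view
print([ (S.T@(ray(c,u,v,.01)-O)).round(4) for u,v in((240,92),(294,192))])
d=T-L; ang=np.degrees(np.arctan2(d[1],d[0])); print("handle",ang, "turn",-188+7.9*0-ang)
A=(L+[.5037,-.1234,.087])/2; print(A)
s=bot.read_state(); r=.075; a0=np.radians(ang)
P=lambda a,z: (A[0]+r*np.cos(a),A[1]+r*np.sin(a),z)
print("down",goal(s,P(a0,.055),ang+180))
E
```

```text
[ 0.5068246  -0.12248215  0.087     ] [ 0.45261289 -0.19693105  0.068     ] 0.09209531650265503
[array([-0.061 ,  0.0543,  0.01  ]), array([-0.059 , -0.0627,  0.01  ])]
handle -126.06111449113843 turn -61.938885508861574
[ 0.5052623  -0.12294108  0.087     ]
down (array([ 0.0013, -0.0014,  0.1061]), array([0.09, 0.01, 2.36]))
```

Emit:
servo_tool:
  targets:
    - {"offset":[0.001,-0.001,0.03],"dr":[0,0,2.4]}
    - {"offset":[0.001,-0.001,0.06],"dr":[0,0,2.4]}
    - {"offset":[0.001,-0.001,0.09],"dr":[0,0,2.4]}
    - {"offset":[0.001,-0.001,0.106],"dr":[0,0,2.4]}
    - {"offset":[0.001,-0.001,0.106],"dr":[0,0,2.4]}
    - {"offset":[0.001,-0.001,0.106],"dr":[0,0,2.4]}

```text
time_s: 1.9
position: [0.4607, -0.1833, 0.0544]
tcp_rot: [[0.589, 0.808, -0.001], [0.808, -0.589, 0.001], [-0.0, -0.001, -1.0]]
force: [0.0, -0.3, -0.2]
opening: 0.646
grasp_force: 0.0
```

Emit:
servo_tool:
  targets:
    - {"offset":[0,0,0],"dr":[0,0,0]}
    - {"offset":[0,0,0],"dr":[0,0,0]}
    - {"offset":[0,0,0],"dr":[0,0,0]}
    - {"offset":[0,0,0],"dr":[0,0,0]}
    - {"offset":[0,0,0],"dr":[0,0,0]}
  gripper: 0.54

```text
time_s: 2.32
position: [0.4615, -0.1826, 0.0553]
tcp_rot: [[0.587, 0.809, 0.001], [0.809, -0.587, -0.001], [0.0, 0.002, -1.0]]
force: [-0.7, -0.2, -0.3]
opening: 0.355
grasp_force: 0.0
```

```bash
python3 - <<'E'
from h import *; from rig import bot
s=bot.read_state(); print(s["time_s"],s["position"],s["opening"],s["grasp_force"],s["force"])
A=np.array([.506,-.1235]); p=s["position"][:2]-A; r=np.hypot(*p); a=np.degrees(np.arctan2(p[1],p[0])); print(r,a)
for k in range(1,14):
    t=np.radians(a-5*k); print(goal(s,(*(A+.075*np.array([np.cos(t),np.sin(t)])),.055),a+180-5*k))
E
```

```text
2.3167 [ 0.46149651 -0.18256893  0.05534535] 0.35500484988954906 0.0 [-0.7475368  -0.15315588 -0.30463124]
0.07395740845464524 -126.9949621152824
(array([-0.0006, -0.0065,  0.0003]), array([ 0.09, -0.01,  6.02]))
(array([ 0.0003, -0.013 ,  0.0003]), array([ 9.000e-02, -1.000e-02,  1.102e+01]))
(array([ 0.0019, -0.0194,  0.0003]), array([ 0.09, -0.02, 16.02]))
(array([ 0.0039, -0.0256,  0.0003]), array([ 9.000e-02, -2.000e-02,  2.102e+01]))
(array([ 0.0065, -0.0316,  0.0003]), array([ 9.000e-02, -2.000e-02,  2.602e+01]))
(array([ 0.0097, -0.0373,  0.0003]), array([ 9.000e-02, -3.000e-02,  3.102e+01]))
(array([ 0.0133, -0.0428,  0.0003]), array([ 9.000e-02, -3.000e-02,  3.602e+01]))
(array([ 0.0174, -0.0479,  0.0003]), array([ 9.000e-02, -4.000e-02,  4.102e+01]))
(array([ 0.0219, -0.0527,  0.0003]), array([ 9.000e-02, -4.000e-02,  4.602e+01]))
(array([ 0.0268, -0.057 ,  0.0003]), array([ 9.000e-02, -4.000e-02,  5.102e+01]))
(array([ 0.032 , -0.0609,  0.0002]), array([ 9.000e-02, -5.000e-02,  5.602e+01]))
(array([ 0.0376, -0.0643,  0.0002]), array([ 8.000e-02, -5.000e-02,  6.102e+01]))
(array([ 0.0435, -0.0672,  0.0002]), array([ 8.000e-02, -6.000e-02,  6.602e+01]))
```

Emit:
servo_tool:
  targets:
    - {"offset":[-0.0002,-0.0033,0],"dr":[0,0,3]}
    - {"offset":[-0.0005,-0.0065,0],"dr":[0,0,6]}
    - {"offset":[0,-0.01,0],"dr":[0,0,8.5]}
    - {"offset":[0.0003,-0.013,0],"dr":[0,0,11]}
    - {"offset":[0.001,-0.016,0],"dr":[0,0,13.5]}
    - {"offset":[0.002,-0.0194,0],"dr":[0,0,16]}
    - {"offset":[0.003,-0.0225,0],"dr":[0,0,18.5]}
    - {"offset":[0.004,-0.0256,0],"dr":[0,0,21]}
    - {"offset":[0.005,-0.0286,0],"dr":[0,0,23.5]}
    - {"offset":[0.0065,-0.0316,0],"dr":[0,0,26]}
    - {"offset":[0.008,-0.0345,0],"dr":[0,0,28.5]}
    - {"offset":[0.0097,-0.0373,0],"dr":[0,0,31]}
    - {"offset":[0.0133,-0.0428,0],"dr":[0,0,36]}
    - {"offset":[0.0174,-0.0479,0],"dr":[0,0,41]}
    - {"offset":[0.0219,-0.0527,0],"dr":[0,0,46]}
    - {"offset":[0.0268,-0.057,0],"dr":[0,0,51]}
    - {"offset":[0.032,-0.0609,0],"dr":[0,0,56]}
    - {"offset":[0.035,-0.0627,0],"dr":[0,0,58.5]}
    - {"offset":[0.0376,-0.0643,0],"dr":[0,0,61]}
    - {"offset":[0.0415,-0.0663,0],"dr":[0,0,64.5]}

```text
time_s: 3.98
position: [0.4321, -0.1098, 0.0549]
tcp_rot: [[0.983, -0.184, 0.001], [-0.184, -0.983, -0.001], [0.001, 0.0, -1.0]]
force: [-0.2, -2.0, -0.0]
opening: 0.224
grasp_force: 0.2
```

```bash
python3 - <<'E'
from rig import bot, viewer
import cv2,pickle
from h import *
c=viewer.capture("wrist"); pickle.dump(c,open("wrist.pkl","wb")); t=viewer.capture("top")
pickle.dump(t,open("top2.pkl","wb"))
cv2.imwrite("pics/w2.png",cv2.vconcat([c["color"][:300,...,::-1], cv2.resize(t["color"][160:245,300:420,::-1],(640,300),interpolation=cv2.INTER_CUBIC)]))
s=bot.read_state(); print(s["time_s"],s["position"],s["opening"],s["grasp_force"],s["force"])
E
```

```text
4.0833 [ 0.43188712 -0.10936039  0.05485742] 0.23200380308206126 0.0 [0.62299281 0.3940115  0.39751436]
```

View pics/w2.png

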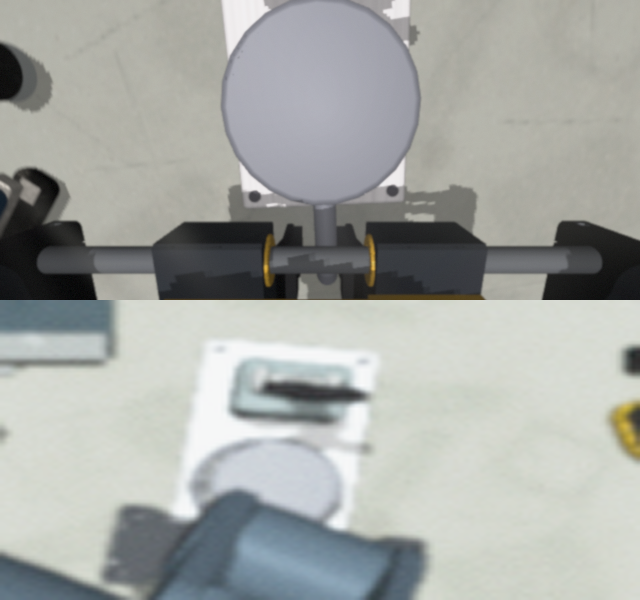

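The lid centre is at (321,103), the handle runs (324,210) to (326,278), and the plate's front screws are at (255,196) and (392,190). I'll compute the handle's angle against the station.

```bash
python3 - <<'E'
import pickle; from h import *
c=pickle.load(open("wrist.pkl","rb"))
L=ray(c,321,103,.087); a=ray(c,324.5,210,.074); b=ray(c,326,278,.074)
s1=ray(c,255,196,.0105); s2=ray(c,392,190,.0105); e=s2-s1
ang=lambda v: np.degrees(np.arctan2(v[1],v[0]))
print("axis",L,"mark est y via lid-handle:",ang(a-L),ang(b-L),"bar",ang(b-a))
print("station -x from screws",ang(e)-90,"spacing",np.linalg.norm(e),"mid",(s1+s2)/2, "from yaw",180-7.9-360)
E
```

```text
axis [ 0.50729569 -0.12506434  0.087     ] mark est y via lid-handle: 171.489175562744 171.19299887700953 bar 170.79919141891546
station -x from screws -188.08244184601435 spacing 0.10053866954879324 mid [ 0.45015848 -0.11649626  0.0105    ] from yaw -187.9
```

The label is now within about 1° of square. I'll open the fingers, lift and move behind the raised clamp bar.

Emit:
servo_tool:
  targets:
    - {"offset":[0,0,0],"dr":[0,0,0]}
    - {"offset":[0,0,0],"dr":[0,0,0]}
    - {"offset":[0,0,-0.02],"dr":[0,0,0]}
    - {"offset":[0,0,-0.05],"dr":[0,0,0]}
    - {"offset":[0,0,-0.09],"dr":[0,0,0]}
    - {"offset":[0,0,-0.13],"dr":[0,0,0]}
    - {"offset":[0,0,-0.17],"dr":[0,0,0]}
    - {"offset":[0,0,-0.21],"dr":[0,0,0]}
    - {"offset":[0,0,-0.25],"dr":[0,0,0]}
    - {"offset":[0,0,-0.25],"dr":[0,0,0]}
    - {"offset":[0,0,-0.25],"dr":[0,0,0]}
  gripper: -0.1

```text
time_s: 5.0
position: [0.433, -0.1106, 0.3071]
tcp_rot: [[0.983, -0.182, 0.006], [-0.181, -0.983, -0.003], [0.007, 0.002, -1.0]]
force: [-0.4, 0.6, -1.0]
opening: 0.548
grasp_force: 0.0
```

Emit:
servo_tool:
  targets:
    - {"offset":[0.04,0.003,0],"dr":[0,0,-2.6]}
    - {"offset":[0.08,0.003,0],"dr":[0,0,-2.6]}
    - {"offset":[0.12,0.003,0],"dr":[0,0,-2.6]}
    - {"offset":[0.16,0.003,0],"dr":[0,0,-2.6]}
    - {"offset":[0.19,0.003,0],"dr":[0,0,-2.6]}
    - {"offset":[0.212,0.003,0],"dr":[0,0,-2.6]}
    - {"offset":[0.212,0.003,0],"dr":[0,0,-2.6]}
    - {"offset":[0.212,0.003,0],"dr":[0,0,-2.6]}
    - {"offset":[0.212,0.003,0],"dr":[0,0,-2.6]}
  gripper: 1

```text
time_s: 5.75
position: [0.638, -0.1509, 0.3023]
tcp_rot: [[0.991, -0.137, -0.005], [-0.137, -0.991, 0.002], [-0.005, -0.001, -1.0]]
force: [0.1, -0.3, 0.3]
opening: 0.021
grasp_force: 0.0
```

```bash
python3 - <<'E'
from rig import bot, viewer
import cv2,pickle
from h import *
c=viewer.capture("scene"); t=viewer.capture("wrist"); pickle.dump(t,open("wrist3.pkl","wb"))
cv2.imwrite("pics/w3.png",cv2.vconcat([t["color"][:300,...,::-1], cv2.resize(c["color"][145:265,200:400,::-1],(500,300),interpolation=cv2.INTER_CUBIC).copy() if 0 else cv2.copyMakeBorder(cv2.resize(c["color"][145:265,200:400,::-1],(500,300),interpolation=cv2.INTER_CUBIC),0,0,0,140,cv2.BORDER_CONSTANT)]))
s=bot.read_state(); print(s["time_s"],s["position"],s["opening"],s["force"],s["tcp_rot"].round(3).tolist())
p=S.T@(s["position"]-[.507,-.125,0]); print(p)
E
```

```text
5.85 [ 0.63812003 -0.15096247  0.30377305] 0.003141135999854488 [-0.38212106  0.24985323  0.19502854] [[0.991, -0.137, -0.002], [-0.137, -0.991, 0.001], [-0.003, -0.001, -1.0]]
[ 0.13344403 -0.00769434  0.30377305]
```

View pics/w3.png

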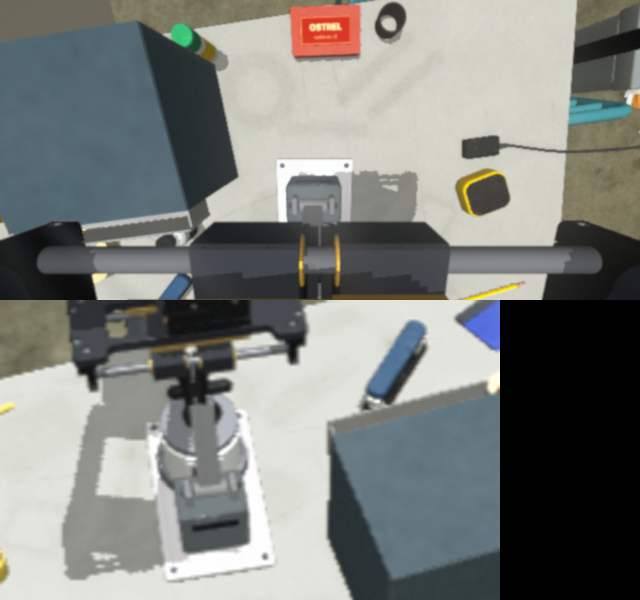

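The wrist view shows the closed fingers just behind the clamp with clear space to the dark box on the left. The tip is at station x 133 mm, z 304 mm. Next I'll descend and swing the bar over in an arc to about 0.5 rad.

Emit:
servo_tool:
  targets:
    - {"offset":[0,0,0.03],"dr":[0,0,0]}
    - {"offset":[0,0,0.06],"dr":[0,0,0]}
    - {"offset":[0,0,0.086],"dr":[0,0,0]}
    - {"offset":[-0.013,0,0.086],"dr":[0,0,0]}
    - {"offset":[-0.027,0,0.086],"dr":[0,0,0]}
    - {"offset":[-0.039,0,0.087],"dr":[0,0,0]}
    - {"offset":[-0.051,0,0.089],"dr":[0,0,0]}
    - {"offset":[-0.063,0,0.093],"dr":[0,0,0]}
    - {"offset":[-0.074,0,0.097],"dr":[0,0,0]}
    - {"offset":[-0.084,0,0.103],"dr":[0,0,0]}
    - {"offset":[-0.0945,0,0.1095],"dr":[0,0,0]}
    - {"offset":[-0.103,0,0.117],"dr":[0,0,0]}
    - {"offset":[-0.112,0,0.1255],"dr":[0,0,0]}
    - {"offset":[-0.119,0,0.135],"dr":[0,0,0]}
    - {"offset":[-0.126,0,0.145],"dr":[0,0,0]}
    - {"offset":[-0.126,0,0.145],"dr":[0,0,0]}
    - {"offset":[-0.126,0,0.145],"dr":[0,0,0]}

```text
time_s: 7.27
position: [0.514, -0.1338, 0.1599]
tcp_rot: [[0.99, -0.138, -0.001], [-0.138, -0.99, 0.0], [-0.001, -0.0, -1.0]]
force: [-0.2, -0.2, 0.1]
opening: 0.006
grasp_force: 0.0
```

```bash
python3 - <<'E'
from rig import bot, viewer
import cv2
from h import *
c=viewer.capture("scene"); t=viewer.capture("wrist")
cv2.imwrite("pics/w4.png",cv2.vconcat([t["color"][:300,...,::-1], cv2.copyMakeBorder(cv2.resize(c["color"][145:265,200:400,::-1],(500,300),interpolation=cv2.INTER_CUBIC),0,0,0,140,cv2.BORDER_CONSTANT)]))
s=bot.read_state(); print(s["time_s"],s["position"],s["force"])
print(S.T@(s["position"]-[.507,-.125,0]))
E
```

```text
7.3667 [ 0.51546801 -0.13431157  0.16045999] [-0.2420885   0.14013754 -0.03910921]
[ 0.00966747 -0.00805931  0.16045999]
```

View pics/w4.png

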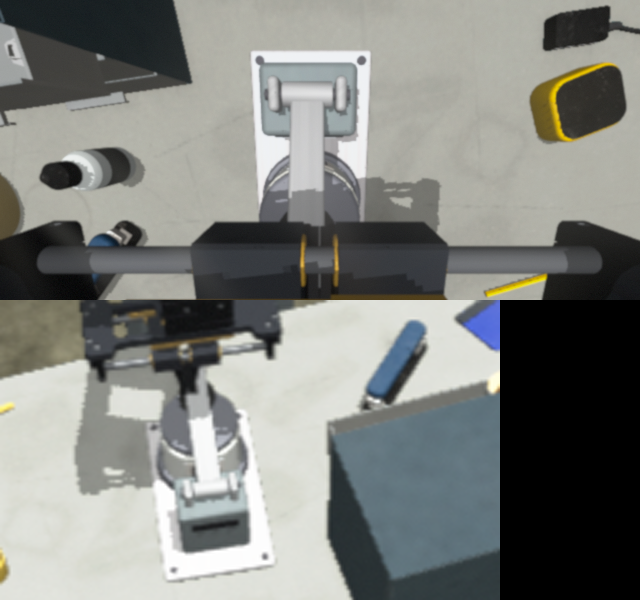

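The views show the clamp strip tilted over the lid with the fingertips on it. Next I'll press it fully down.

Emit:
servo_tool:
  targets:
    - {"offset":[-0.007,0,0.012],"dr":[0,0,0]}
    - {"offset":[-0.013,0,0.023],"dr":[0,0,0]}
    - {"offset":[-0.016,0,0.034],"dr":[0,0,0]}
    - {"offset":[-0.018,0,0.046],"dr":[0,0,0]}
    - {"offset":[-0.019,0,0.055],"dr":[0,0,0]}
    - {"offset":[-0.019,0,0.059],"dr":[0,0,0]}
    - {"offset":[-0.019,0,0.06],"dr":[0,0,0]}
    - {"offset":[-0.019,0,0.06],"dr":[0,0,0]}
    - {"offset":[-0.019,0,0.06],"dr":[0,0,0]}

```text
time_s: 8.12
position: [0.4964, -0.1317, 0.102]
tcp_rot: [[0.991, -0.137, 0.001], [-0.137, -0.991, -0.001], [0.001, 0.001, -1.0]]
force: [-4.5, 0.6, 17.3]
opening: 0.007
grasp_force: 8.3
```

The tip is stopped at z = 0.102 m with 17 N, so the strip is against its stop. I'll lift off and check.

Emit:
servo_tool:
  targets:
    - {"offset":[0,0,-0.01],"dr":[0,0,0]}
    - {"offset":[0,0,-0.04],"dr":[0,0,0]}
    - {"offset":[0,0,-0.08],"dr":[0,0,0]}
    - {"offset":[0,0,-0.12],"dr":[0,0,0]}
    - {"offset":[0,0,-0.15],"dr":[0,0,0]}
    - {"offset":[-0.03,0.03,-0.15],"dr":[0,0,0]}
    - {"offset":[-0.04,0.06,-0.15],"dr":[0,0,0]}
    - {"offset":[-0.05,0.09,-0.15],"dr":[0,0,0]}
    - {"offset":[-0.05,0.13,-0.15],"dr":[0,0,0]}
    - {"offset":[-0.05,0.16,-0.15],"dr":[0,0,0]}
    - {"offset":[-0.05,0.16,-0.15],"dr":[0,0,0]}
    - {"offset":[-0.05,0.16,-0.15],"dr":[0,0,0]}

```text
time_s: 9.12
position: [0.4246, -0.2847, 0.2499]
tcp_rot: [[0.99, -0.14, 0.001], [-0.14, -0.99, -0.0], [0.001, 0.0, -1.0]]
force: [0.7, 0.0, 0.0]
opening: 0.008
grasp_force: 0.0
```

```bash
python3 - <<'E'
from rig import bot, viewer
import cv2
c=viewer.capture("scene"); t=viewer.capture("top")
f=lambda i:cv2.resize(i[...,::-1],(400,400),interpolation=cv2.INTER_CUBIC)
cv2.imwrite("pics/w5.png",cv2.hconcat([f(c["color"][165:265,235:335]),f(t["color"][160:250,310:400])]))
s=bot.read_state(); print(s["time_s"],s["position"],s["force"])
E
```

```text
9.2167 [ 0.42448281 -0.28227265  0.24955979] [ 0.19742958  0.07386294 -0.20515715]
```

View pics/w5.png

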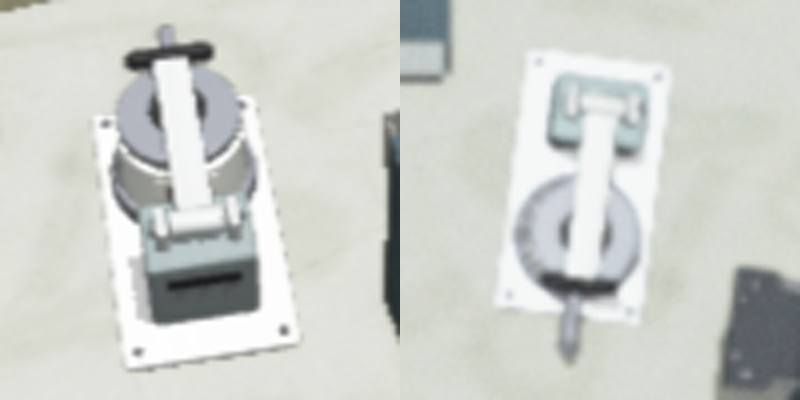

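The clamp is level over the lid. In the top view the bar is at (578,283) and the handle tip at (569,358), in line with the clamp strip, and the robot is clear.

```bash
python3 -c "
from rig import ticket; print(ticket.hand_in())"
```

```text
the job is handed in; nothing more can be done
None
```

I turned the pot until its label faced the scanner to within about 1° (measured before clamping), then closed the clamp down to its stop and handed the job in after about 9 s; no verdict came back.

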